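# Tap the tuner bushings home in a sloping peghead

### The arm

A 6-joint arm with a two-finger parallel gripper is mounted at the origin on the work surface. World frame = base frame: x ahead of the robot, y to its left, z up, the work surface at z = 0. Lengths are in m, angles in degrees, forces in N, time in s.
With the tool pointing down it reaches from about 0.325 to 0.9 m from the base axis. Payload 3.5 kg.
Tool frame: the origin (TCP) lies at the very end of the fingers, on their centre line; the grasp point (between the pads) lies 19 mm behind it; z points along the fingers, y is the line along which they close (so a half turn about z gives the same grasp; the last joint's range is limited). The gripper opens to 85 mm and grips with 20 to 120 N. Pads are 22 mm wide; open, the fingers measure 114 mm over their backs; the gripper's body (76 mm by 85 mm) begins 54 mm behind the grasp point. The pads swing forward as they close: fully open they stand 13 mm farther back than shut.
Start: joints at [57.216, 15.837, -1.513, 72.651, 0, 84.076], TCP at [0.282, 0.558, 0.231] pointing down, gripper open.
Joint ranges: [-178.77, 178.77], [-48.84, 107.48], [-61.69, 71.31], [-111.58, 123.2], [-90, 87.43], [-180, 180]. Speed limits (degrees/s): [147.25, 147.25, 180, 180, 180, 180].

### API

Orientations are given as [roll, pitch, yaw] about the fixed x, y, z axes, in that order (R = Rz(yaw) Ry(pitch) Rx(roll)).
In Python, from workcell import arm gives the robot as it stands.
- The arm moves only by the shell command python3 -m jog 'ROWS' [OPENING] [FORCE]. ROWS is JSON, a list of rows, each a list of 6 numbers: the shift along the tool's x, y, z in units of 0.08 m (1.0 is 0.08 m), then the turn, a rotation vector about the tool's x, y, z in units of pi/2 rad (1.0 is pi/2 rad). In form: [[dx, dy, dz, rx, ry, rz], ...]. A call has 1 to 10 rows; each row shifts and turns the commanded pose from where the row before left it, along the tool's axes as they then stand; what a row does not reach is not made up. A row lasts 1/10 s, in which the tool goes at most 50 mm and 8.59 degrees, less where a joint would pass 70% of its speed; a pose out of reach is approached as far as the arm can. A call with a number of a shift or a turn outside -1 to 1 is refused whole. A call with a gripper value outside its range is refused whole. OPENING is the opening, from 0 (shut) to 1 (fully open), set as the call begins (- or left out, the last holds). The fingers move at their own pace and stop on an object; FORCE is the grip in N (left out, the last holds). Time passes only in rows, so rows that do not move let the fingers close. It gives the time, the measured TCP pose, the force, the opening and the grip force at its end, in the units of the state.
- arm.sense(): the state, without advancing time (a new reading comes with each control period).
- arm.read_camera(name): name is "scene" or "side" or "wrist"; returns (picture, depth): 480x640x3 uint8, blue, green, red; 480x640 float32, m along the optical axis (not along the pixel's ray), 0 where there is no reading.
- arm.get_calibration(name): a dict with "fov_y" (degrees; the focal length in pixels is half the picture's height over the tangent of half this angle, whatever the lens; pixels are square), "cx", "cy" (the principal point, pixels), "rvec" (rotation vector, rad) and "tvec" (3), from world to camera coordinates, as OpenCV has them; the wrist camera has in their place "mount" (4x4, takes a point from camera to tool coordinates, whose origin is the TCP and whose axes are the flange's). Camera axes: x right, y down, z forward; pixel columns grow to the right and rows downward; lengths in m; the calibration is good to about 2 mm. A picture is of the moment at which its call begins: read the wrist's pose just before it. get_calibration takes no time and is no camera call.
- arm.hand_in(): hands the job in; it is judged then, once.
The state is a dict: "t": time; "joints": joint angles; "joint_velocities": joint speeds; "effort": joint torques, N m; "eef_pos": TCP position; "ee_rot": TCP orientation; "contact_force": force on the tool from outside, world axes, zero at the start; "torque": the same for the moment, N m; "opening": finger opening in m; "gripper_force": force on a finger pad.
Only numpy, scipy, OpenCV 4.12 (cv2) and the standard library are available. Lean on these libraries where they do the work, as an engineer would, in place of code of your own. Each camera call takes 0.05 s, during which the arm holds its last target. There are 200 camera calls.

### The job

Two of the six steel tuner bushings in the guitar neck's sloping peghead still stand proud. Take the wooden mallet by its handle and drive them fully home, first the one nearer the nut, then the one nearer the tip: a brisk tap with the mallet's face square on the bushing, then drive on until you feel it stop dead on the hidden shoulder in its hole, no longer giving under some 20 to 25 N of the mallet (15 at least; over 45 would crush it). Do not bruise the wood or touch a bushing with the gripper; then set the mallet down on the bench, clear of the neck and its board, and leave the other things alone.

Things in the scene. Friction and masses are not known exactly. Their poses are not given: they have to be found in the camera images.
- neck: Guitar neck fixed on a plywood cradle (board 600 x 110 x 12 mm). Origin on the bench under the peghead's middle; x along the neck to its heel, y across, z up. Peghead 82 mm wide, 190 long, slopes down to -x at 30 degrees; its top face is 105 mm above the origin, outward normal (-0.5, 0, 0.866) in this frame. Beyond the nut (x = 78 mm, 150 high) the fingerboard climbs at 15 degrees to 270 mm.
- bushing_1: Proud bushing in the outer row nearer the nut (about x = +35 mm in the neck's frame, y = +22 or -22 mm): plain steel sleeve 13 mm across, its top 7 to 21 mm above the wood. It slides along its axis into the peghead, against about 9 N at first, 12 N at the end, and stays where it is left. It still has 4 to 12 mm to go, then stops dead on a hidden shoulder. z points out along its axis.
- bushing_2: The same for the proud bushing in the outer row nearer the peghead's tip (about x = -35 mm in the neck's frame; either side). The six bushings stand in three rows of two, 40 mm from row to row; the middle two and one in each outer row are already home, 3 mm above the wood. A proud one ends 3 to 9 mm above the wood: how deep differs with each hole and only feel tells.
- bushing_1_top (a point): Centre of bushing_1's flat round top (13 mm across, with a dark bore), which is struck; z points out along the bushing's axis, 30 degrees from vertical, x along the peghead towards the nut. Moves with the bushing. bushing_1's own origin lies 3 mm below it.
- bushing_2_top (a point): The same for bushing_2.
- mallet: Wooden mallet, 0.32 kg, standing on one striking face. Origin: centre of that lower face; z up through the head to the other face. Head 40 (x) x 36 (y) x 80 (z) mm, both ends flat striking faces. The handle leaves the head to -x, its middle line 40 mm above the lower face; it is 16 mm wide (y), 24 mm high (z) and ends at x = -190 mm.
- mallet_grip (a point): A good place to hold the handle: on its middle line, 50 mm behind the middle of the head, 40 mm above the lower face; axes as the mallet's.
- mallet_head (a point): Middle of the mallet's head, 40 mm above its lower face; axes as the mallet's.
- glue: Bystander: white plastic bottle, 44 mm across, 100 mm tall; origin under its middle.
- parts_tray: Bystander: clear tray 100 x 140 x 45 mm with small parts; origin under its middle.
- tuner: Bystander: a steel tuning machine, 30 x 56 mm, its post 38 mm tall; origin under its middle.
There are look-alikes about, which are no part of the job. What is meant by the mallet is not pink, and is the smaller of those in its own colour.

How it is judged:
By the outcome, as a careful person would: the job done as asked, in the order asked, and still so for the second after the job is handed in, with the robot touching nothing.
It also fails if it takes over 53 s, if anything falls off the work surface, if the arm or the gripper's body presses on something with over 40 N, if the wrist force passes 120 N, or if a joint passes its speed limit or range.

## Working session

There is one attempt and no reset: what is moved stays moved. The work goes in short steps, Python scripts to look and compute and a shell command to move; the robot and the scene stay as the last step left them, time stands still between calls to the robot, and variables do not carry over. Pictures are saved under pics/ and viewed, at most 10 in all, crops included, and the job is handed in when it is done.

```bash
mkdir -p pics; ls; cat > h.py <<'E'
import numpy as np, cv2
from scipy.spatial.transform import Rotation as R
from workcell import arm
def cal(n):
    c=arm.get_calibration(n); f=240/np.tan(np.radians(c["fov_y"])/2)
    K=np.array([[f,0,c["cx"]],[0,f,c["cy"]],[0,0,1]])
    return c,K
def campose(n,s=None):
    c,K=cal(n)
    if "mount" in c:
        s=s or arm.sense(); T=np.eye(4); T[:3,:3]=R.from_euler('xyz',s["ee_rot"],degrees=True).as_matrix(); T[:3,3]=s["eef_pos"]
        return K,T@np.array(c["mount"])
    Rm=R.from_rotvec(np.ravel(c["rvec"])).as_matrix(); T=np.eye(4); T[:3,:3]=Rm.T; T[:3,3]=-Rm.T@np.ravel(c["tvec"]); return K,T
def cloud(d,K,T):
    v,u=np.mgrid[:480,:640]; P=np.stack([(u-K[0,2])/K[0,0]*d,(v-K[1,2])/K[1,1]*d,d],-1)
    return P@T[:3,:3].T+T[:3,3]
def grab(n,tag):
    s=arm.sense(); im,d=arm.read_camera(n); K,T=campose(n,s); cv2.imwrite(f"pics/{tag}.png",im)
    np.savez(f"{tag}.npz",im=im,d=d,K=K,T=T,P=cloud(d,K,T)); return im
E
python3 - <<'E'
from h import *
for n in("scene","side","wrist"):
    print(arm.get_calibration(n)); grab(n,n+"0")
print(arm.sense())
E
```

```text
pics
{'fov_y': 49.12679847977189, 'cx': 324.16668004320564, 'cy': 241.272477756086, 'rvec': array([ 1.53712476,  1.7809158 , -0.90541978]), 'tvec': array([ 0.0926889 , -0.17223301,  1.74103103])}
{'fov_y': 45.348330961291204, 'cx': 323.12503561419703, 'cy': 243.69954688422817, 'rvec': array([ 2.42621237, -0.06118395,  0.01480509]), 'tvec': array([-0.51187932,  0.09324841,  1.47576207])}
{'fov_y': 65.24347280722259, 'cx': 314.7146652055618, 'cy': 239.65062788323084, 'mount': array([[ 7.91755303e-04, -9.45386449e-01, -3.25950663e-01,
         8.37135602e-02],
       [ 9.99999619e-01,  8.68268008e-04, -8.92583175e-05,
        -1.94178770e-04],
       [ 3.67396137e-04, -3.25950468e-01,  9.45386777e-01,
        -1.42228309e-01],
       [ 0.00000000e+00,  0.00000000e+00,  0.00000000e+00,
         1.00000000e+00]])}
{'t': 0.15, 'joints': array([ 5.72154668e+01,  1.58728492e+01, -1.57761126e+00,  7.26482521e+01,
        9.29430738e-04,  8.40765397e+01]), 'joint_velocities': array([ 0.01379331, -0.07244973,  0.1787861 ,  0.00238127,  0.03650862,
        0.08427333]), 'effort': array([-1.74849447e-04, -4.46057224e+01,  2.95638371e+01,  1.05406091e-02,
       -1.37487864e-04, -9.93392632e-06]), 'eef_pos': array([0.2820752 , 0.55708105, 0.23038461]), 'ee_rot': array([-1.79901910e+02, -1.11115768e-02,  1.53138917e+02]), 'contact_force': array([-0.45405055,  0.15069686,  0.67941014]), 'torque': array([-0.00168936, -0.03046368, -0.04986462]), 'gripper_force': 0.0, 'opening': 0.08549913097257365}
```

View pics/scene0.png

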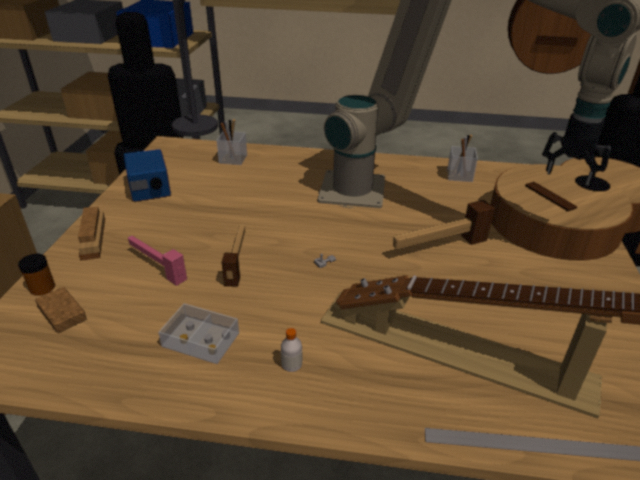

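View pics/side0.png

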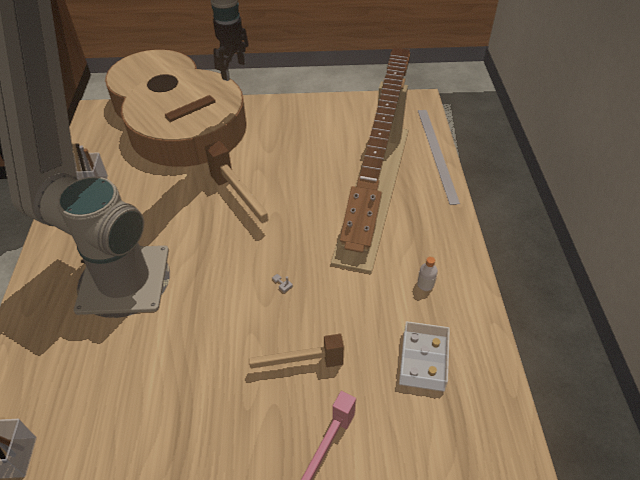

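Three mallets in the side view: brown at (334,350), a larger brown one at (219,165), and a pink one at (343,408). The first fits, being brown and the smaller of the two. I'll confirm it in a crop and measure it.

```bash
python3 - <<'E'
from h import *
z=np.load("side0.npz"); im,P=z["im"],z["P"]
a=cv2.resize(im[315:395,235:365],None,fx=4,fy=4,interpolation=cv2.INTER_CUBIC)
b=cv2.resize(im[165:265,315:400],None,fx=5,fy=5,interpolation=cv2.INTER_CUBIC)
o=np.zeros((500,960,3),np.uint8); o[:320,:520]=a; o[:500,520:945]=b[:, :425]
cv2.imwrite("pics/crop1.png",cv2.resize(o,(800,417)))
def box(P,x0,x1,y0,y1,lo,hi,pu):
    Q=P[pu[0]:pu[1],pu[2]:pu[3]].reshape(-1,3); return Q[(Q[:,2]>lo)&(Q[:,2]<hi)]
Q=box(P,0,0,0,0,.065,.1,(315,395,235,365)); print("head top",len(Q),Q.mean(0),cv2.minAreaRect((Q[:,:2]*1000).astype(np.float32)))
H=box(P,0,0,0,0,.035,.06,(315,395,235,328)); print("handle",len(H),H.mean(0),H.min(0),H.max(0),cv2.minAreaRect((H[:,:2]*1000).astype(np.float32)))
# big mallet
G=box(P,0,0,0,0,.03,.13,(140,225,200,275)); print("big",G.min(0),G.max(0))
# board/neck direction: peghead pixels
for n in("side0","scene0"):
    z=np.load(n+".npz");P=z["P"]
    for zz in (.5,):
        pass
    m=(P[...,2]>.05)&(P[...,2]<.32)&(P[...,0]>.3)&(P[...,0]<.8)&(P[...,1]<.5)&(P[...,1]>-.05)
    Q=P[m]; print(n,len(Q),Q.min(0),Q.max(0))
E
```

```text
head top 351 [ 0.5246669  -0.27086854  0.07872353] ((529.0685424804688, -311.6418151855469), (40.455421447753906, 149.15194702148438), 5.60139274597168)
handle 762 [ 0.42191371 -0.27242258  0.04859088] [ 0.33519313 -0.28975363  0.03501003] [ 0.50803192 -0.24646918  0.05832154] ((421.1750183105469, -274.56982421875), (171.25335693359375, 30.735450744628906), 8.735420227050781)
big [0.1597159  0.13744725 0.03011973] [0.371831   0.51099584 0.12135954]
side0 4830 [ 0.30001003 -0.04993372  0.05009956] [0.79217686 0.49995929 0.24740628]
scene0 8037 [ 0.30015044 -0.0499959   0.05011388] [0.79265107 0.49998748 0.24240796]
```

View pics/crop1.png

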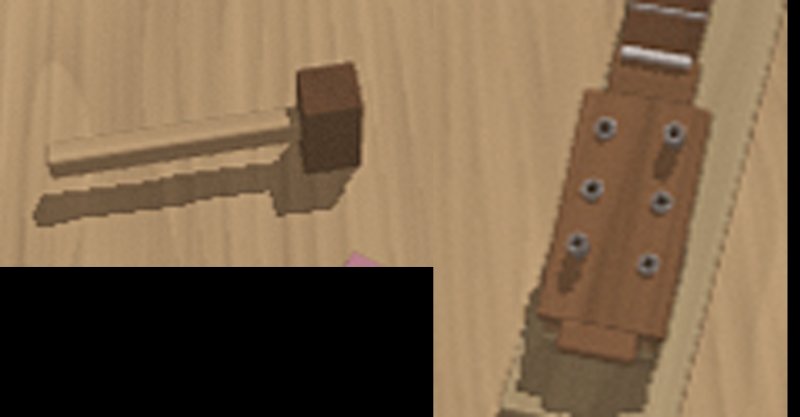

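The crop shows the small brown mallet (head at about (334,350) in the side view). The proud bushings, judged by their long shadows, are the nut-row right one at side ≈(372.5,197) and the tip-row left one at ≈(349.5,223). Next I'll fit poses.

```bash
cat >> h.py <<'E'
def plane(Q,th=.004,n=400):
    rng=np.random.default_rng(0);best=None
    for _ in range(n):
        a,b,c=Q[rng.choice(len(Q),3,False)];nn=np.cross(b-a,c-a);L=np.linalg.norm(nn)
        if L<1e-9: continue
        nn/=L; m=abs((Q-a)@nn)<th
        if best is None or m.sum()>best.sum(): best=m
    I=Q[best];c=I.mean(0);nn=np.linalg.svd(I-c,full_matrices=False)[2][2]
    return c,nn*np.sign(nn[2]),I
def ray(K,T,u,v,p0,n):
    d=T[:3,:3]@np.linalg.inv(K)@np.array([u,v,1.]);o=T[:3,3]; return o+d*((p0-o)@n)/(d@n)
E
python3 - <<'E'
from h import *
for n in("side0","scene0"):
    z=np.load(n+".npz");im,P,K,T=[z[k] for k in("im","P","K","T")]
    # mallet: head top & handle top, within region
    A=P.reshape(-1,3); A=A[(A[:,0]>.3)&(A[:,0]<.6)&(A[:,1]>-.33)&(A[:,1]<-.2)]
    h=A[(A[:,2]>.068)&(A[:,2]<.1)]; g=A[(A[:,2]>.044)&(A[:,2]<.06)&(A[:,0]<.495)]
    print(n,"head",len(h),h.mean(0),h.min(0),h.max(0),cv2.minAreaRect((h[:,:2]*1000).astype(np.float32)))
    l=cv2.fitLine((g[:,:2]).astype(np.float32),cv2.DIST_HUBER,0,.01,.01).ravel(); print(" handle",len(g),g[:,2].mean(),l,np.degrees(np.arctan2(l[1],l[0])),g.min(0),g.max(0))
z=np.load("side0.npz");P,K,T=[z[k] for k in("P","K","T")]
m=np.zeros((480,640),np.uint8); cv2.fillPoly(m,[np.array([[356,190],[378,193],[369,240],[346,234]])],1)
c,nn,I=plane(P[m>0]); print("plane",c,nn,len(I),m.sum())
x=np.array([-nn[0],-nn[1],0])/np.hypot(*nn[:2]); print("neck yaw",np.degrees(np.arctan2(x[1],x[0])),"tilt",np.degrees(np.arccos(nn[2])))
for s,(u,v),h in(("b1",(372.5,196.7),.014),("b2",(349.5,223.1),.014),("h1",(356.2,195.5),.003),("m+",(353.1,209.9),.003),("m-",(369.9,213.2),.003),("h2",(366.5,228.1),.003)):
    print(s,ray(K,T,u,v,c+nn*h,nn).round(4))
A=np.load("scene0.npz")["P"].reshape(-1,3)
G=A[(A[:,0]>.15)&(A[:,0]<.5)&(A[:,1]>.0)&(A[:,1]<.3)&(A[:,2]>.02)&(A[:,2]<.2)];print("bigmallet",G.min(0),G.max(0))
E
```

```text
side0 head 308 [ 0.52359788 -0.26000556  0.07904857] [ 0.50274243 -0.27987393  0.06829733] [ 0.54546177 -0.23637829  0.08613461] ((523.891845703125, -257.6749572753906), (41.546974182128906, 39.14693832397461), 9.60400390625)
 handle 561 0.050892075474183306 [ 0.9924357   0.1227656   0.4009811  -0.27400947] 7.05174 [ 0.33519313 -0.28842244  0.0440299 ] [ 0.49357181 -0.25257036  0.05762157]
scene0 head 200 [ 0.53014713 -0.25467932  0.07851118] [ 0.50278887 -0.27490935  0.06821596] [ 0.55016868 -0.23604298  0.08462354] ((525.9966430664062, -256.4860534667969), (45.3787841796875, 36.58049774169922), 6.548932075500488)
 handle 180 0.05068367440894755 [ 0.9927475   0.12021824  0.40457898 -0.27010134] 6.904698 [ 0.33664668 -0.28580235  0.04423369] [ 0.47011786 -0.25561013  0.05603715]
plane [0.61915579 0.10162753 0.10195077] [-0.13377173 -0.47637826  0.86900453] 839 1137
neck yaw 74.31473248226091 tilt 29.65683503012163
b1 [0.6464 0.1295 0.1376]
b2 [0.5842 0.0763 0.0988]
h1 [0.6063 0.1461 0.1278]
m+ [0.5961 0.1135 0.1084]
m- [0.6384 0.1001 0.1075]
h2 [0.6274 0.0669 0.0877]
bigmallet [0.26230108 0.14128329 0.03773277] [0.37591215 0.29995378 0.07741862]
```

```bash
python3 -m jog '[[-0.55,-0.275,0,0,0,0],[-0.55,-0.275,0,0,0,0],[-0.55,-0.275,0,0,0,0],[-0.55,-0.275,0,0,0,0],[-0.55,-0.275,0,0,0,0],[-0.55,-0.275,0,0,0,0],[-0.55,-0.275,0,0,0,0],[-0.55,-0.275,0,0,0,0],[-0.55,-0.275,0,0,0,0],[-0.55,-0.275,0,0,0,0]]'
python3 -m jog '[[-0.39,-0.2,0,0,0,0],[-0.39,-0.2,0,0,0,0],[0,0,0,0,0,-0.094],[0,0,0,0,0,-0.094],[0,0,0,0,0,-0.094],[0,0,0,0,0,-0.094],[0,0,0,0,0,0],[0,0,0,0,0,0]]'
python3 - <<'E'
from h import *
im=grab("wrist","wrist1"); print(arm.sense()["contact_force"],arm.sense()["joints"])
E
```

```text
t: 1.15
eef_pos: [0.5762, 0.1606, 0.2311]
ee_rot: [-180.0, -0.0, 153.1]
contact_force: [-0.2, 0.7, 0.3]
opening: 0.0856
gripper_force: 0.0
t: 1.95
eef_pos: [0.6165, 0.1057, 0.231]
ee_rot: [180.0, -0.0, -173.2]
contact_force: [1.4, 0.3, -0.7]
opening: 0.0858
gripper_force: 0.0
[ 0.43953794  0.32505895 -0.29194196] [ 3.81754558e+00  1.59184517e+01 -1.43295410e+00  7.26740317e+01
 -3.28917614e-04 -3.01688055e+00]
```

View pics/wrist1.png

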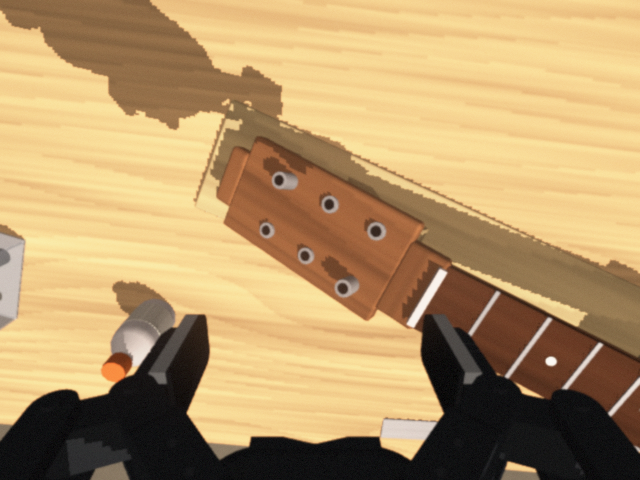

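The view is clear. The proud bushings show their sides and long shadows: tip row at (280,180) and nut row at (344,288). The other four, at (329,204), (376,231), (266,230) and (305,256), are home. An enlarged crop and a depth fit come next.

```bash
python3 - <<'E'
from h import *
z=np.load("wrist1.npz");im,P,K,T=[z[k] for k in("im","P","K","T")]
m=np.zeros((480,640),np.uint8); cv2.fillPoly(m,[np.array([[258,142],[418,228],[370,312],[230,222]])],1)
c,nn,I=plane(P[m>0],.002); print("plane",c,nn,len(I),m.sum())
x=np.array([-nn[0],-nn[1],0])/np.hypot(*nn[:2]); print("yaw",np.degrees(np.arctan2(x[1],x[0])),"tilt",np.degrees(np.arccos(nn[2])))
H=(P-c)@nn*1000
for s,(u,v) in dict(b2=(280,180),b1=(344,288),m1=(329,204),h1=(376,231),h2=(266,230),m2=(305,256)).items():
    w=H[v-9:v+10,u-9:u+10]; print(s,np.percentile(w,[50,90,97]).round(1), ray(K,T,u,v,c+nn*.003,nn).round(4))
a=[cv2.resize(im[v-25:v+25,u-25:u+25],(400,400),interpolation=cv2.INTER_CUBIC) for u,v in((280,180),(344,288))]
cv2.imwrite("pics/crop2.png",np.hstack(a))
np.set_printoptions(linewidth=200)
print(H[170:192:2,268:300:2].round(0).astype(int)); print(H[276:300:2,332:362:2].round(0).astype(int))
E
```

```text
plane [0.61355963 0.1079876  0.10407791] [-0.14764353 -0.47725508  0.86627304] 14318 15875
yaw 72.81003498647253 tilt 29.97161114381267
b2 [16.  17.3 17.9] [0.5868 0.0748 0.0847]
b1 [14.9 15.9 16.3] [0.6519 0.131  0.1268]
m1 [2.4 3.6 4. ] [0.5957 0.1133 0.1074]
h1 [2.6 3.7 4.1] [0.606  0.1465 0.1275]
h2 [1.5 3.6 4. ] [0.6275 0.0675 0.0876]
m2 [2.2 3.5 4. ] [0.638  0.1005 0.1076]
[[  0   0   0   1  -1   0   0  -1   0   0  -1   0   0  -1   0   1]
 [ -1   1   0   0  16  17  17  16  13   9 251   0   0   1   0   0]
 [ -1  -1   0  17  16  17  15  17  15  13  11   8   4   0   0   0]
 [ -1   0  16  17  17  16  16  17  17  15  14  10   7   4   1   1]
 [ -1   0  17  17  17  17  17  17  16  16  13   9   7   4   1   0]
 [  1  -1  17  18  17  17  16  16  17  16  13  10   9   6   2  -1]
 [  0   0  17  16  17 251  17  17  16  16  14  10   7   4   2   0]
 [  0   0   0  16  17  17  17  18  17  14  14  11   6   5   2   0]
 [ -1   0   0  17  16  17  16  17  15  14  10   8   4   3   0   0]
 [ -1   0   0   0   0  16  17  14  13  10   9   5   2  -1   0   0]
 [ -1   0   0  -1   0  -1   0   1  -1   0   0   
[... 256 characters left out ...]
   0    0   16   15   16   15   14   14   15   13   11    7    3    0    0]
 [   0    1   16   15   15   16   14   16   16   15   12    8    5    1    0]
 [   1    0   15   16   16   16   16   15   16   15   12    9    5    0    0]
 [  -1    0   14   16   14   15   16   16   15   15   13    8    5    0    0]
 [   1    1   15   16   15   16   15   15   15   15   12    7    1   -1    0]
 [   0    0   16   14   16   16   16   15   15   15   11    1    0   -1    1]
 [   0    0    0   15   16   14   15   15   14   11    0    0    0    0    1]
 [   0   -1   -1    1   16   15   15   15    0    0    0    0    0    0    0]
 [-121   -1   -1    0    1    1    0    0    0    1   -1    0    0   -1   -1]]
```

View pics/crop2.png

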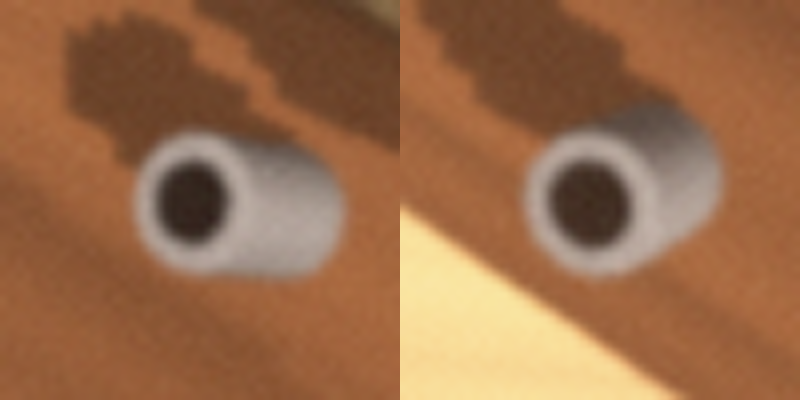

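```bash
python3 -m jog '[[0.289,-0.546,0,0,0,0],[0.289,-0.546,0,0,0,0],[0.289,-0.546,0,0,0,0],[0.289,-0.546,0,0,0,0],[0.289,-0.546,0,0,0,0],[0.289,-0.546,0,0,0,0],[0.289,-0.546,0,0,0,0],[0.289,-0.546,0,0,0,0],[0,0,0,0,0,0],[0,0,0,0,0,0]]'
python3 - <<'E'
from h import *
z=np.load("wrist1.npz");K,T=z["K"],z["T"]
c=np.array([0.61355963,0.1079876,0.10407791]);nn=np.array([-0.14764353,-0.47725508,0.86627304])
for s,(u,v),h in(("b1",(342.6,287.9),.0152),("b2",(278.8,179.9),.0167)):
    t=ray(K,T,u,v,c+nn*h,nn); print(s,"top",t.round(4),"foot",(t-nn*h).round(4))
im=grab("wrist","wrist2"); P=np.load("wrist2.npz")["P"]
A=P.reshape(-1,3); A=A[(A[:,0]>.3)&(A[:,0]<.6)&(A[:,1]>-.33)&(A[:,1]<-.2)]
h=A[(A[:,2]>.074)&(A[:,2]<.09)]; g=A[(A[:,2]>.046)&(A[:,2]<.058)&(A[:,0]<.495)]
print("head",len(h),h.mean(0),cv2.minAreaRect((h[:,:2]*1000).astype(np.float32)))
l=cv2.fitLine((g[:,:2]).astype(np.float32),cv2.DIST_HUBER,0,.01,.01).ravel(); print(" handle",len(g),g[:,2].mean(),l,np.degrees(np.arctan2(l[1],l[0])))
print(arm.sense()["eef_pos"],arm.sense()["ee_rot"],arm.sense()["joints"])
E
```

```text
t: 3.0
eef_pos: [0.4751, -0.2644, 0.2313]
ee_rot: [180.0, 0.0, -173.3]
contact_force: [0.2, 0.7, -0.1]
opening: 0.0854
gripper_force: 0.0
b1 top [0.6464 0.1284 0.1385] foot [0.6486 0.1356 0.1253]
b2 top [0.5839 0.075  0.1001] foot [0.5864 0.083  0.0857]
head 1829 [ 0.5220504  -0.25851046  0.07933958] ((523.1859741210938, -258.28033447265625), (39.90065383911133, 35.81217575073242), 6.637574672698975)
 handle 3811 0.05099508675833743 [ 0.9927037   0.1205796   0.40894789 -0.2721157 ] 6.925554
[ 0.47545645 -0.26335536  0.2312192 ] [ 1.79954345e+02 -8.64564757e-04 -1.73121870e+02] [-3.58152534e+01  7.61167990e+00 -1.16978745e+01  7.07220382e+01
  3.29695421e-02 -4.26933922e+01]
```

View pics/wrist2.png

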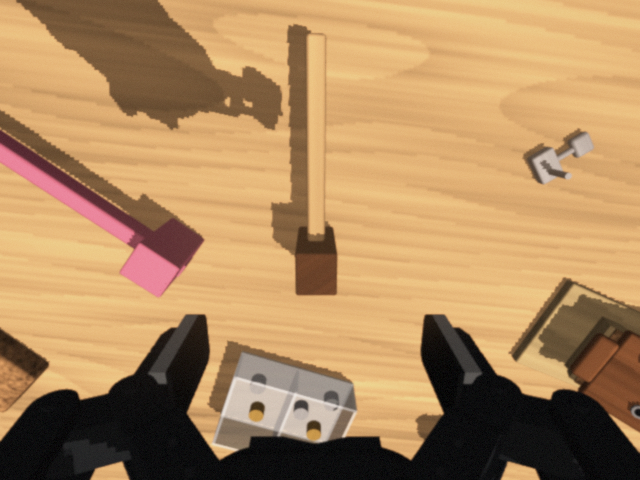

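Mallet head top is at (316,270), centred between the fingers and aligned. Descend and grip, about 42 mm behind the head.

```bash
python3 -m jog '[[-0.07,0,0.525,0,0,0],[0,0,0.525,0,0,0],[0,0,0.525,0,0,0],[0,0,0.525,0,0,0],[0,0,0.525,0,0,0],[0,0,0,0,0,0]]' 1
python3 -m jog '[[0,0,0,0,0,0],[0,0,0,0,0,0],[0,0,0,0,0,0],[0,0,0,0,0,0],[0,0,0,0,0,0],[0,0,0,0,0,0],[0,0,0,0,0,0],[0,0,0,0,0,0]]' 0 120
```

```text
t: 3.65
eef_pos: [0.4768, -0.2574, 0.0158]
ee_rot: [179.5, -0.5, -172.9]
contact_force: [-1.9, 1.8, -0.3]
opening: 0.0855
gripper_force: 0.0
t: 4.45
eef_pos: [0.4821, -0.2633, 0.0231]
ee_rot: [-179.9, 0.1, -173.0]
contact_force: [0.1, 1.7, 6.8]
opening: 0.0141
gripper_force: 117.0
```

```bash
cat >> h.py <<'E'
N=np.array([-0.14764353,-0.47725508,0.86627304]); N/=np.linalg.norm(N)
TOP=dict(b1=np.array([.6464,.1284,.1385]),b2=np.array([.5839,.075,.1001]))
FACE=np.array([-.0412,0,.0231])
ty=np.array([np.sin(np.radians(162.8)),-np.cos(np.radians(162.8)),0]); tz=-N; tx=np.cross(ty,tz); tx/=np.linalg.norm(tx); ty=np.cross(tz,tx)
RT=np.column_stack([tx,ty,tz])
def to(p,Rm=None):
    s=arm.sense(); R0=R.from_euler('xyz',s["ee_rot"],degrees=True).as_matrix()
    d=R0.T@(p-s["eef_pos"]); print("shift units",(d/.08).round(3),"mm",round(np.linalg.norm(d)*1e3,1))
    if Rm is not None:
        r=R.from_matrix(R0.T@Rm).as_rotvec(); print("turn units",(r/(np.pi/2)).round(4),"deg",round(np.degrees(np.linalg.norm(r)),1))
E
python3 - <<'E'
from h import *
p=TOP["b1"]+N*.05-RT@FACE; print("target",p,R.from_matrix(RT).as_euler('xyz',degrees=True)); to(p,RT)
s=arm.sense();print(s["contact_force"])
E
python3 -m jog '[[0,0,-0.5,0,0,0],[0,0,-0.5,0,0,0],[0,0,-0.5,0,0,0],[0,0,-0.5,0,0,0],[0,0,-0.5,0,0,0],[0,0,0,0,0,0],[0,0,0,0,0,0]]'
python3 - <<'E'
from h import *
p=TOP["b1"]+N*.05-RT@FACE; to(p,RT);s=arm.sense();print(s["contact_force"],s["torque"],s["opening"])
E
```

```text
target [0.59624979 0.10569583 0.20182872] [ 1.5002839e+02 -5.7872697e-03  1.6280000e+02]
shift units [-1.982  4.403 -2.234] mm 425.6
turn units [-0.3283 -0.0687  0.2629] deg 38.4
[0.10837326 1.72455605 6.79702635]
t: 5.15
eef_pos: [0.4811, -0.2631, 0.2219]
ee_rot: [-179.9, 0.0, -173.0]
contact_force: [-1.2, 0.1, -3.8]
opening: 0.0138
gripper_force: 118.5
shift units [-1.987  4.402  0.248] mm 386.9
turn units [-0.3286 -0.0695  0.2625] deg 38.4
[-1.16204515  0.13095563 -3.83710024] [ 0.00724988  0.11341219 -0.00059278] 0.013825559948280374
```

```bash
python3 -m jog '[[-0.248,0.55,0,0,0,0],[-0.248,0.55,0,0,0,0],[-0.248,0.55,0,0,0,0],[-0.248,0.55,0,0,0,0],[-0.248,0.55,0,0,0,0],[-0.248,0.55,0,0,0,0],[-0.248,0.55,0,0,0,0],[-0.248,0.55,0,0,0,0],[0,0,0,0,0,0]]'
python3 -m jog '[[0,0,0,-0.0657,-0.0139,0.0525],[0,0,0,-0.0657,-0.0139,0.0525],[0,0,0,-0.0657,-0.0139,0.0525],[0,0,0,-0.0657,-0.0139,0.0525],[0,0,0,-0.0657,-0.0139,0.0525],[0,0,0,0,0,0],[0,0,0,0,0,0],[0,0,0,0,0,0]]'
python3 - <<'E'
from h import *
p=TOP["b1"]+N*.05-RT@FACE; to(p,RT);s=arm.sense();print(s["contact_force"],s["torque"],s["joints"])
im=grab("side","side1");grab("scene","scene1");grab("wrist","wrist3")
z=np.load("side1.npz")
K,T=z["K"],z["T"]
def pr(p): q=K@(T[:3,:3].T@(p-T[:3,3])); return (q[:2]/q[2]).round(1)
print("b1",pr(TOP["b1"]),"face",pr(RT@FACE+s["eef_pos"]))
a=cv2.resize(im[130:250,300:440],None,fx=4,fy=4,interpolation=cv2.INTER_CUBIC)
s1=cv2.imread("pics/scene1.png");b=cv2.resize(s1[215:335,330:450],None,fx=4,fy=4,interpolation=cv2.INTER_CUBIC)
w=cv2.imread("pics/wrist3.png")
o=np.hstack([a,b]); cv2.imwrite("pics/c3.png",cv2.resize(np.vstack([o[:480,:1040]]),(800,369)))
cv2.imwrite("pics/w3.png",w)
E
```

```text
t: 6.05
eef_pos: [0.5951, 0.1112, 0.2178]
ee_rot: [179.8, -0.2, -172.6]
contact_force: [-0.3, -0.9, -4.0]
opening: 0.0145
gripper_force: 118.7
t: 6.85
eef_pos: [0.5958, 0.1059, 0.2207]
ee_rot: [150.1, -0.1, 162.9]
contact_force: [-0.7, -0.5, -2.7]
opening: 0.0138
gripper_force: 118.8
shift units [-0.007 -0.118  0.204] mm 18.9
turn units [-0.0007 -0.0014  0.0004] deg 0.1
[-0.67799935 -0.48998845 -2.69776962] [-0.76113698  0.32536646  0.02577845] [-10.09190114   9.84467111 -15.24192172  60.99138457  29.67538262
   8.08323288]
b1 [372.6 196.7] face [371.9 185.4]
```

View pics/c3.png

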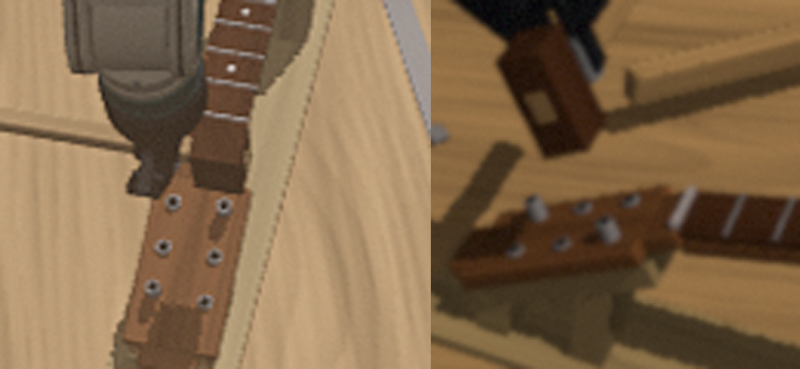

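The side view (left) shows the head hovering above bushing_1, at side ≈(372,197). The scene view (right) shows it tilted parallel to the peghead. I'll check the head's pose in the hand from the depth images.

```bash
cat >> h.py <<'E'
def headcheck(tags,s):
    R0=R.from_euler('xyz',s["ee_rot"],degrees=True).as_matrix()
    for t in tags:
        Q=(np.load(t+".npz")["P"].reshape(-1,3)-s["eef_pos"])@R0
        Q=Q[(abs(Q[:,0]+.0412)<.032)&(abs(Q[:,1])<.028)&(Q[:,2]>-.07)&(Q[:,2]<.035)]
        print(t,len(Q),"min",np.percentile(Q,2,axis=0).round(4),"max",np.percentile(Q,98,axis=0).round(4))
        for _ in range(2):
            if len(Q)<60: break
            c,n,I=plane(Q,.002); print("  plane n(tool)",n.round(3),"c",c.round(4),len(I)); Q=Q[abs((Q-c)@n)>.004]
E
python3 - <<'E'
from h import *
headcheck(["scene1","side1","wrist3"],arm.sense())
E
```

```text
scene1 1141 min [-0.0652 -0.0168 -0.0665] max [-0.0104  0.0199  0.0206]
  plane n(tool) [ 1.    -0.006  0.001] c [-0.0624  0.0017 -0.0182] 429
  plane n(tool) [-0.005  1.     0.003] c [-0.0385  0.0178 -0.0205] 354
side1 475 min [-0.0621 -0.0193 -0.0612] max [-0.0115  0.0165  0.0167]
  plane n(tool) [-0.008  1.     0.005] c [-0.0424 -0.0176 -0.0228] 168
  plane n(tool) [-0.041  0.045  0.998] c [-0.0421  0.0019 -0.0567] 112
wrist3 3169 min [-0.0233 -0.0099 -0.0443] max [-0.0097  0.0089 -0.026 ]
  plane n(tool) [-1.     0.002  0.006] c [-0.0223 -0.0006 -0.0349] 2181
  plane n(tool) [ 0.026 -0.008  1.   ] c [-0.0138 -0.0007 -0.0281] 770
```

```bash
sed -i 's/^FACE=.*/FACE=np.array([-.0423,0,.0233])/' h.py
cat >> h.py <<'E'
def rel(b):  # face centre relative to nominal top in (tx,ty,along N out)
    s=arm.sense(); R0=R.from_euler('xyz',s["ee_rot"],degrees=True).as_matrix()
    e=s["eef_pos"]+R0@FACE-TOP[b]; return (np.array([e@tx,e@ty,e@N])*1e3).round(2), s["contact_force"].round(1), (s["contact_force"]@N).round(2)
E
python3 - <<'E'
from h import *
to(TOP["b1"]+N*.025-RT@FACE,RT); print(rel("b1"))
E
```

```text
shift units [ 0.012 -0.131  0.52 ] mm 43.0
turn units [-0.0001 -0.0007  0.001 ] deg 0.1
(array([-0.99, 10.59, 66.58]), array([ 0. ,  0.1, -3.9]), np.float64(-3.39))
```

```bash
python3 -m jog '[[0.012,-0.131,0.13,0,0,0],[0,0,0.2,0,0,0],[0,0,0.19,0,0,0],[0,0,0,0,0,0],[0,0,0,0,0,0],[0,0,0,0,0,0]]'
python3 - <<'E'
from h import *
print(rel("b1"))
E
python3 -m jog '[[0,0,0.125,0,0,0],[0,0,0.225,0,0,0],[0,0,0,0,0,0],[0,0,0,0,0,0]]'
python3 - <<'E'
from h import *
print(rel("b1"))
E
```

```text
t: 7.6
eef_pos: [0.5989, 0.1171, 0.1806]
ee_rot: [150.0, -0.0, 162.8]
contact_force: [0.8, -0.1, -3.5]
opening: 0.0142
gripper_force: 118.8
(array([-0.29, -0.46, 25.6 ]), array([ 0.8, -0.1, -3.5]), np.float64(-3.12))
t: 8.0
eef_pos: [0.6022, 0.1307, 0.1557]
ee_rot: [150.0, -0.1, 162.8]
contact_force: [-0.1, -0.4, -4.3]
opening: 0.0141
gripper_force: 119.1
(array([ 0.65, -0.8 , -3.03]), array([-0.1, -0.4, -4.3]), np.float64(-3.55))
```

```bash
for i in 1; do python3 -m jog '[[0,0,0.02,0,0,0],[0,0,0.02,0,0,0]]'; python3 -c "
from h import *
print(rel('b1'))"; done; python3 -m jog '[[0,0,0.0125,0,0,0],[0,0,0,0,0,0]]'; python3 -c "
from h import *
print(rel('b1'))"
```

```text
t: 8.2
eef_pos: [0.6027, 0.1318, 0.1541]
ee_rot: [150.0, -0.1, 162.8]
contact_force: [-6.0, -4.3, 5.2]
opening: 0.0139
gripper_force: 120.5
(array([ 0.5 , -0.67, -5.  ]), array([-6. , -4.3,  5.2]), np.float64(7.43))
t: 8.4
eef_pos: [0.6028, 0.1322, 0.1534]
ee_rot: [150.0, -0.1, 162.8]
contact_force: [-4.3, -4.2, 2.7]
opening: 0.0141
gripper_force: 120.3
(array([ 0.49, -0.68, -5.82]), array([-4.3, -4.2,  2.7]), np.float64(4.99))
```

```bash
python3 -m jog '[[0,0,0.01,0,0,0],[0,0,0,0,0,0]]' >/dev/null; python3 -c "
from h import *
print(rel('b1'))"; python3 -m jog '[[0,0,0.01,0,0,0],[0,0,0,0,0,0]]' | grep force; python3 -c "
from h import *
print(rel('b1'))"; python3 -m jog '[[0,0,0.01,0,0,0],[0,0,0,0,0,0]]' | grep force; python3 -c "
from h import *
print(rel('b1'))"
```

```text
(array([ 0.49, -0.69, -6.45]), array([-5.6, -4.1,  4.5]), np.float64(6.66))
contact_force: [-5.5, -5.1, 4.7]
gripper_force: 120.6
(array([ 0.47, -0.68, -7.18]), array([-5.5, -5.1,  4.7]), np.float64(7.31))
contact_force: [-5.9, -3.7, 5.0]
gripper_force: 120.6
(array([ 0.5 , -0.7 , -7.96]), array([-5.9, -3.7,  5. ]), np.float64(6.98))
```

```bash
python3 -m jog '[[0,0,0.01,0,0,0],[0,0,0,0,0,0]]' >/dev/null; python3 -c "
from h import *
print(rel('b1'))"; python3 -m jog '[[0,0,0.01,0,0,0],[0,0,0,0,0,0]]' | grep force; python3 -c "
from h import *
print(rel('b1'))"; python3 -m jog '[[0,0,0.008,0,0,0],[0,0,0,0,0,0]]' | grep force; python3 -c "
from h import *
print(rel('b1'))"
```

```text
(array([ 0.47, -0.66, -8.71]), array([-5.7, -4.3,  5.1]), np.float64(7.34))
contact_force: [-5.7, -4.0, 4.6]
gripper_force: 120.7
(array([ 0.52, -0.65, -9.5 ]), array([-5.7, -4. ,  4.6]), np.float64(6.69))
contact_force: [-6.2, -5.1, 4.8]
gripper_force: 120.7
(array([  0.52,  -0.69, -10.12]), array([-6.2, -5.1,  4.8]), np.float64(7.48))
```

```bash
python3 -m jog '[[0,0,0.008,0,0,0],[0,0,0,0,0,0]]' >/dev/null; python3 -c "
from h import *
print(rel('b1'))"; python3 -m jog '[[0,0,0.008,0,0,0],[0,0,0,0,0,0]]' | grep force; python3 -c "
from h import *
print(rel('b1'))"
```

```text
(array([  0.51,  -0.62, -10.53]), array([-7.4, -5.7,  6.6]), np.float64(9.52))
contact_force: [-9.6, -7.3, 10.0]
gripper_force: 121.6
(array([  0.55,  -0.63, -10.62]), array([-9.6, -7.3, 10. ]), np.float64(13.57))
```

```bash
python3 -m jog '[[0,0,0.011,0,0,0],[0,0,0,0,0,0],[0,0,0,0,0,0]]' >/dev/null; python3 -c "
from h import *
print(rel('b1'))"
```

```text
(array([  0.61,  -0.6 , -10.8 ]), array([-13. ,  -9.1,  14.1]), np.float64(18.49))
```

Bushing_1 has stopped dead, at about 22 N net. Retreat and go to bushing_2.

```bash
python3 -m jog '[[0,0,-0.1,0,0,0],[0,0,-0.4,0,0,0],[0,0,0,0,0,0],[0,0,0,0,0,0],[0,0,0,0,0,0]]'; python3 - <<'E'
from h import *
s=arm.sense();grab("scene","scene2");grab("side","side2");grab("wrist","wrist4")
headcheck(["scene2","wrist4"],s)
to(TOP["b2"]+N*.025-RT@FACE,RT)
P=np.load("side2.npz")["P"];A=P.reshape(-1,3)
for b in TOP:
    D=A-TOP[b]; ax=D@N; lat=np.linalg.norm(D-np.outer(ax,N),axis=1); k=(lat<.004)&(abs(ax)<.03); print(b,np.round(ax[k]*1e3,1))
E
```

```text
t: 10.8
eef_pos: [0.5976, 0.1171, 0.1797]
ee_rot: [150.0, -0.2, 162.8]
contact_force: [0.0, 0.4, -4.3]
opening: 0.0143
gripper_force: 119.3
scene2 1107 min [-0.0657 -0.016  -0.066 ] max [-0.0101  0.0204  0.0204]
  plane n(tool) [-1.     0.013  0.005] c [-0.0623  0.0022 -0.0194] 405
  plane n(tool) [-0.011 -1.     0.006] c [-0.0393  0.0182 -0.0203] 327
wrist4 3128 min [-0.023  -0.0099 -0.044 ] max [-0.0096  0.0089 -0.0258]
  plane n(tool) [-1.    -0.001  0.011] c [-0.022  -0.0006 -0.0345] 2180
  plane n(tool) [0.008 0.001 1.   ] c [-0.0135 -0.0006 -0.0279] 745
shift units [ 0.531 -0.977 -0.02 ] mm 89.0
turn units [ 0.0001 -0.0023 -0.0007] deg 0.2
b1 []
b2 [ 1.6  2.7 -0.2 -1.2 -1.8  0.  -0.5]
```

```bash
python3 -m jog '[[0.266,-0.489,-0.01,0,0,0],[0.266,-0.489,-0.01,0,0,0],[0,0,0,0,-0.002,0],[0,0,0,0,0,0],[0,0,0,0,0,0],[0,0,0,0,0,0]]'
python3 - <<'E'
from h import *
print(rel("b2"))
E
```

```text
t: 11.55
eef_pos: [0.5387, 0.0642, 0.144]
ee_rot: [150.0, 0.2, 162.8]
contact_force: [0.1, 0.2, -2.7]
opening: 0.014
gripper_force: 119.1
(array([-2.41,  1.48, 26.75]), array([ 0.1,  0.2, -2.7]), np.float64(-2.47))
```

```bash
python3 -m jog '[[0.02,-0.015,0,0,0.001,0],[0,0,0,0,0,0],[0,0,0,0,0,0]]' >/dev/null
python3 -c "
from h import *
print(rel('b2'))"
python3 -m jog '[[0,0,0.125,0,0,0],[0,0,0.235,0,0,0],[0,0,0,0,0,0],[0,0,0,0,0,0]]'
python3 -c "
from h import *
print(rel('b2'))"
python3 -m jog '[[0,0,0.015,0,0,0],[0,0,0,0,0,0]]' >/dev/null
python3 -c "
from h import *
print(rel('b2'))"
```

```text
(array([ 0.34, -0.46, 26.28]), array([-0.5, -0.6, -4.4]), np.float64(-3.48))
t: 12.25
eef_pos: [0.539, 0.0775, 0.1172]
ee_rot: [150.0, -0.1, 162.8]
contact_force: [-0.3, -0.3, -4.0]
opening: 0.014
gripper_force: 119.3
(array([ 1.35, -0.94, -3.13]), array([-0.3, -0.3, -4. ]), np.float64(-3.24))
(array([ 0.77, -0.88, -3.73]), array([ 0.4,  0.4, -3.1]), np.float64(-2.97))
```

```bash
for i in 1; do python3 -m jog '[[0,0,0.012,0,0,0],[0,0,0,0,0,0]]' >/dev/null; python3 -c "
from h import *
print(rel('b2'))"; python3 -m jog '[[0,0,0.012,0,0,0],[0,0,0,0,0,0]]' >/dev/null; python3 -c "
from h import *
print(rel('b2'))"; python3 -m jog '[[0,0,0.01,0,0,0],[0,0,0,0,0,0]]' >/dev/null; python3 -c "
from h import *
print(rel('b2'))"; done
```

```text
(array([ 0.54, -0.75, -4.26]), array([-1.7, -1.8, -0.8]), np.float64(0.46))
(array([ 0.58, -0.75, -4.92]), array([-5.7, -2.9,  2.7]), np.float64(4.56))
(array([ 0.58, -0.75, -5.59]), array([-5.3, -3.5,  4.4]), np.float64(6.33))
```

```bash
python3 -m jog '[[0,0,0.01,0,0,0],[0,0,0,0,0,0]]' >/dev/null; python3 -c "
from h import *
print(rel('b2'))"; python3 -m jog '[[0,0,0.01,0,0,0],[0,0,0,0,0,0]]' >/dev/null; python3 -c "
from h import *
print(rel('b2'))"; python3 -m jog '[[0,0,0.008,0,0,0],[0,0,0,0,0,0]]' >/dev/null; python3 -c "
from h import *
print(rel('b2'))"
```

```text
(array([ 0.59, -0.71, -6.32]), array([-6.7, -3.8,  4.9]), np.float64(7.03))
(array([ 0.59, -0.75, -7.11]), array([-5.7, -3.6,  4.7]), np.float64(6.63))
(array([ 0.58, -0.74, -7.7 ]), array([-6.3, -4.3,  3.9]), np.float64(6.33))
```

```bash
python3 -m jog '[[0,0,0.008,0,0,0],[0,0,0,0,0,0]]' >/dev/null; python3 -c "
from h import *
print(rel('b2'))"; python3 -m jog '[[0,0,0.008,0,0,0],[0,0,0,0,0,0]]' >/dev/null; python3 -c "
from h import *
print(rel('b2'))"
```

```text
(array([ 0.59, -0.71, -8.32]), array([-6.8, -4.5,  4.7]), np.float64(7.24))
(array([ 0.58, -0.72, -8.94]), array([-5.8, -4.4,  4.8]), np.float64(7.11))
```

```bash
python3 -m jog '[[0,0,0.008,0,0,0],[0,0,0,0,0,0]]' >/dev/null; python3 -c "
from h import *
print(rel('b2'))"; python3 -m jog '[[0,0,0.008,0,0,0],[0,0,0,0,0,0]]' >/dev/null; python3 -c "
from h import *
print(rel('b2'))"
```

```text
(array([ 0.61, -0.74, -9.58]), array([-7.1, -3.9,  5.1]), np.float64(7.32))
(array([  0.64,  -0.75, -10.23]), array([-5.6, -4.9,  5.1]), np.float64(7.61))
```

```bash
python3 -m jog '[[0,0,0.008,0,0,0],[0,0,0,0,0,0]]' >/dev/null; python3 -c "
from h import *
print(rel('b2'))"
```

```text
(array([  0.58,  -0.75, -10.82]), array([-7.4, -3.9,  6. ]), np.float64(8.12))
```

```bash
python3 -m jog '[[0,0,0.008,0,0,0],[0,0,0,0,0,0]]' >/dev/null; python3 -c "
from h import *
print(rel('b2'))"; python3 -m jog '[[0,0,0.008,0,0,0],[0,0,0,0,0,0]]' >/dev/null; python3 -c "
from h import *
print(rel('b2'))"
```

```text
(array([  0.63,  -0.71, -11.12]), array([-7.9, -5.8,  7.5]), np.float64(10.46))
(array([  0.66,  -0.69, -11.25]), array([-10.7,  -7.4,  12. ]), np.float64(15.52))
```

```bash
python3 -m jog '[[0,0,0.007,0,0,0],[0,0,0,0,0,0],[0,0,0,0,0,0]]' >/dev/null; python3 -c "
from h import *
print(rel('b2'))"
python3 -m jog '[[0,0,-0.1,0,0,0],[0,0,-0.5,0,0,0],[0,0,-0.5,0,0,0],[0,0,-0.3,0,0,0],[0,0,0,0,0,0],[0,0,0,0,0,0]]'
python3 - <<'E'
from h import *
# put down: head centre back at original spot, tool down, yaw 186.9
Rd=R.from_euler('xyz',[180,0,-173.0],degrees=True).as_matrix()
to(np.array([.4815,-.2635,.20]),Rd); print(R.from_euler('xyz',arm.sense()["ee_rot"],degrees=True).as_matrix().T.round(4))
s=arm.sense(); im=grab("scene","scene3"); grab("side","side3")
a=cv2.resize(im[255:345,320:440],None,fx=6,fy=6,interpolation=cv2.INTER_CUBIC); cv2.imwrite("pics/c4.png",a)
E
```

```text
(array([  0.75,  -0.67, -11.39]), array([-12.4,  -9.6,  15.7]), np.float64(20.04))
t: 15.95
eef_pos: [0.525, 0.0288, 0.2047]
ee_rot: [150.0, 0.0, 162.7]
contact_force: [-0.5, 0.7, -4.7]
opening: 0.014
gripper_force: 119.5
shift units [-0.565 -3.192 -1.773] mm 295.6
turn units [ 0.3281  0.071  -0.2632] deg 38.4
[[-9.550e-01  2.967e-01 -8.000e-04]
 [ 2.566e-01  8.272e-01  4.999e-01]
 [ 1.490e-01  4.772e-01 -8.661e-01]]
```

View pics/c4.png

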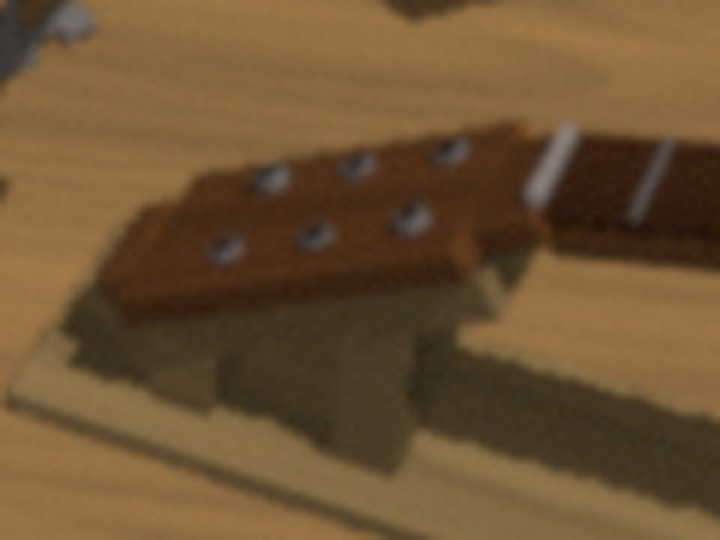

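Both bushings, at crop (270,180) and (410,217), now sit low. Bushing_2 ended at about 23 N. Next, take the mallet back to its original free spot.

```bash
python3 -m jog '[[-0.08,-0.456,-0.253,0,0,0],[-0.08,-0.456,-0.253,0,0,0],[-0.08,-0.456,-0.253,0,0,0],[-0.08,-0.456,-0.253,0,0,0],[-0.08,-0.456,-0.253,0,0,0],[-0.08,-0.456,-0.253,0,0,0],[-0.08,-0.456,-0.253,0,0,0],[0,0,0,0,0,0]]' >/dev/null
python3 -m jog '[[0,0,0,0.0656,0.0142,-0.0526],[0,0,0,0.0656,0.0142,-0.0526],[0,0,0,0.0656,0.0142,-0.0526],[0,0,0,0.0656,0.0142,-0.0526],[0,0,0,0.0656,0.0142,-0.0526],[0,0,0,0,0,0],[0,0,0,0,0,0],[0,0,0,0,0,0],[0,0,0,0,0,0]]'
python3 - <<'E'
from h import *
Rd=R.from_euler('xyz',[180,0,-173.0],degrees=True).as_matrix()
to(np.array([.4815,-.2635,.0235]),Rd)
E
```

```text
t: 17.75
eef_pos: [0.481, -0.2636, 0.1993]
ee_rot: [179.9, -0.1, -173.1]
contact_force: [0.2, 0.2, -4.3]
opening: 0.0139
gripper_force: 119.5
shift units [-0.009 -0.004  2.198] mm 175.8
turn units [ 0.0013 -0.0007 -0.0008] deg 0.2
```

```bash
python3 -m jog '[[0,0,0.4,0,0,0],[0,0,0.5,0,0,0],[0,0,0.5,0,0,0],[0,0,0.35,0,0,0],[0,0,0.2,0,0,0],[0,0,0.15,0,0,0],[0,0,0.05,0,0,0],[0,0,0.025,0,0,0],[0,0,0,0,0,0],[0,0,0,0,0,0]]'
```

```text
t: 18.75
eef_pos: [0.4819, -0.2638, 0.0271]
ee_rot: [-179.9, 0.1, -173.0]
contact_force: [0.1, -0.0, -2.6]
opening: 0.014
gripper_force: 119.5
```

```bash
python3 -m jog '[[0,0,0.02,0,0,0],[0,0,0.01,0,0,0],[0,0,0,0,0,0],[0,0,0,0,0,0]]'
```

```text
t: 19.15
eef_pos: [0.481, -0.263, 0.0237]
ee_rot: [180.0, -0.0, -173.0]
contact_force: [0.1, -0.1, -3.6]
opening: 0.0138
gripper_force: 119.5
```

```bash
python3 -m jog '[[0,0,0.008,0,0,0],[0,0,0,0,0,0],[0,0,0,0,0,0]]'
```

```text
t: 19.45
eef_pos: [0.4811, -0.2631, 0.0233]
ee_rot: [180.0, -0.0, -173.0]
contact_force: [-2.3, 0.8, 0.6]
opening: 0.0141
gripper_force: 120.3
```

Touchdown. Release slowly, then rise straight up.

```bash
python3 -m jog '[[0,0,0,0,0,0],[0,0,0,0,0,0],[0,0,0,0,0,0],[0,0,0,0,0,0],[0,0,0,0,0,0],[0,0,0,0,0,0],[0,0,0,0,0,0],[0,0,0,0,0,0]]' 0.8
python3 -m jog '[[0,0,-0.2,0,0,0],[0,0,-0.4,0,0,0],[0,0,-0.5,0,0,0],[0,0,-0.5,0,0,0],[0,0,-0.5,0,0,0],[0,0,-0.4,0,0,0],[0,0,0,0,0,0],[0,0,0,0,0,0],[0,0,0,0,0,0]]'
python3 - <<'E'
from h import *
a=grab("side","side4");grab("wrist","wrist5")
w=cv2.imread("pics/wrist5.png"); cv2.imwrite("pics/fin.png",cv2.resize(np.hstack([a[:,150:560],w[:,80:560]]),(780,420)))
P=np.load("wrist5.npz")["P"];A=P.reshape(-1,3); A=A[(A[:,0]>.3)&(A[:,0]<.6)&(A[:,1]>-.33)&(A[:,1]<-.2)]
h=A[(A[:,2]>.074)&(A[:,2]<.09)];print(h.mean(0),len(h)); print(arm.sense()["t"])
E
```

```text
t: 20.25
eef_pos: [0.481, -0.2631, 0.023]
ee_rot: [180.0, -0.0, -173.0]
contact_force: [0.6, -0.7, -0.7]
opening: 0.0685
gripper_force: 0.0
t: 21.15
eef_pos: [0.4803, -0.2625, 0.2216]
ee_rot: [179.9, -0.1, -173.0]
contact_force: [-0.6, -0.2, -0.9]
opening: 0.0683
gripper_force: 0.0
[ 0.520406   -0.25855349  0.07941308] 1971
21.25
```

View pics/fin.png

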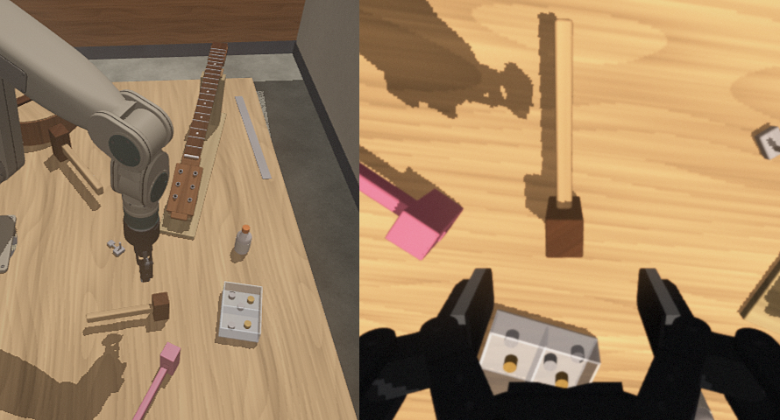

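The mallet stands on its face on the bench (head at (564,228) in the right view), the robot is clear and nothing else has moved.

```bash
python3 -c "
from workcell import arm
print(arm.hand_in())"
```

```text
the job is handed in; nothing more can be done
None
```

Both proud bushings are driven to a dead stop, the nut-side one first (about 22 N) and then the tip-side one (about 23 N). The mallet is back on the bench clear of the neck, and the job was handed in at about 21 s; no verdict came back.

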